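# Set the flap of a plywood roller unit

## Task

Fold the hinged dark hardboard flap of the roller unit up and over, away from the robot, until it rests flat against the nearest white roller, its stop, under the top plate, and hold it pressed there firmly but gently for a second (about 10 newtons, never over 40). After that, throw the clamp lever at the unit's side fully over, away from the robot, and leave the flap against its roller. The tools and parts lying about stay where they are.

Things in the scene. Friction and masses are not known exactly. Their poses are not given: they have to be found in the camera images.
- unit: Fixed plywood unit. Origin on the table under mid-hinge; x away from the robot, z up. Base board 12 mm thick, x -160 to +200, y +-210 mm. Flap hinge axis along y at x 0, z 35. Two side plates, y 105 to 115 mm either side, x +50 to +180, up to z 285 (before x +50 only below z 57 and, from x -10, above z 240). Top plate: z 285 to 295, x -10 to +50, y +-115; a strip under its front edge to z 264.
- deck_edge (a point): Middle of the lower front edge of the aluminium strip under the top plate: unit x -10, z 264 mm. Anything reaching behind it has to stay below it, so a tool pointing straight down does not fit there.
- flap: Stiff dark hardboard flap, 160 mm wide, 8 thick, 6 to 98 mm from its hinge axis; stiff hinge, stays where left. Origin mid-hinge; -x along the plate to the bar, y as the unit's, z square to the plate on the face that meets the roller. Flat towards the robot, its axes equal the unit's; folding up and over turns it about +y, upright at 90 degrees. Starts 34 to 52, ends 105 to 125 degrees up.
- flap_bar (a point): Centre of the round bar along the flap's free edge: 12 mm in diameter, along y, 130 mm from the hinge axis, in the plate's plane. Lugs 12 mm wide at y +-66 mm hold it, leaving 120 mm of clear bar and a 26 mm gap between bar and plate.
- roller: The white stop roller (of three white rollers the one nearest the flap), 40 mm in diameter, 196 mm long along y, fixed (does not turn). Origin on its axis at mid-length, 105 mm above the table. Its x place in the unit varies, 49 to 71 mm behind the hinge. The flap is home when its plate touches it: roller axis 24 mm from the plate's middle plane.
- clamp (a joint): Clamp lever angle: 0 leans 0.5 rad towards the robot, 1.0 is fully over, leaning 0.5 rad away from it; turns about the unit's y; stays where left. Starts between 0 and 0.15.
- clamp_tip (a point): Centre of the lever's black ball (26 mm in diameter), 100 mm from the pivot, which lies 34 mm above the table at unit x about -55, unit y +170 or -170 mm: the lever stands on the base board left or right of the side plates. A gearmotor (fixed block 70 x 50 mm, 97 mm high over the table) stands in the other place.
- hexkey_a: T-handle hex key lying on the base board in front of the flap, 130 mm long, 84 mm handle, 20 mm high. Leave it.
- hexkey_b: T-handle hex key on the table, 150 mm long. Leave it.
- spacer_a: Black ring spacer, 32 mm in diameter, 24 mm high, on the base board. Leave it.
- spacer_b: Second such spacer on the base board. Leave it.
- motor: Black motor can, 60 mm in diameter, 100 mm high, standing on the table. Leave it.
- wrench: Steel wrench lying on the table. Leave it.
- case: Flat plastic case 160 x 110 x 35 mm on the table. Leave it.

How it is judged:
By the outcome, as a careful person would: the job done as asked, in the order asked, and still so for the second after the job is handed in, with the robot touching nothing.
It also fails if it takes over 64 s, if anything falls off the work surface, if the arm or the gripper's body presses on something with over 40 N, if the wrist force passes 120 N, or if a joint passes its speed limit or range.

## Robot

A 6-joint arm with a two-finger parallel gripper is mounted at the origin on the work surface. World frame = base frame: x ahead of the robot, y to its left, z up, the work surface at z = 0. Lengths are in mm, angles in rad, forces in N, time in s.
With the tool pointing down it reaches from about 275 to 750 mm from the base axis. Payload 10.2 kg.
Tool frame: the origin (TCP) lies between the finger pads, 19 mm behind the fingertips; this is the grasp point; z points along the fingers, y is the line along which they close (so a half turn about z gives the same grasp; the last joint's range is limited). The gripper opens to 85 mm and grips with 20 to 120 N. Pads are 22 mm wide; open, the fingers measure 114 mm over their backs; the gripper's body (76 mm by 85 mm) begins 54 mm behind the grasp point. The pads swing forward as they close: fully open they stand 13 mm farther back than shut.
Start: joints at [1.059, 0.313, 1.498, -0, 1.331, -0.223], TCP at [149.534, 503.26, 249.994] pointing down, gripper open.
Joint ranges: [-2.94, 2.94], [-0.97, 2.17], [0.19, 2.56], [-1.23, 4.37], [0.02, 3.11], [-2.88, 2.88]. Speed limits (rad/s): [2.39, 2.39, 3.01, 3.14, 3.14, 3.14].

## Interface

Orientations are given as a unit quaternion [w, x, y, z].
In Python, from rig import ctrl gives the robot as it stands.
- The arm moves only by the tool arm_command, never from a script. Its argument "increments" is a list of rows, each an object with "dr": the turn, a rotation vector about the tool's x, y, z in units of pi/4 rad (1.0 is pi/4 rad), a list of three; "offset": the shift along the tool's x, y, z in units of 120 mm (1.0 is 120 mm), a list of three; "hand": the opening, from -1 (shut) to 1 (fully open). A call has 1 to 8 rows; each row shifts and turns the commanded pose from where the row before left it, along the tool's axes as they then stand; what a row does not reach is not made up. A row lasts 1/10 s, in which the tool goes at most 50 mm and 8.59 degrees, less where a joint would pass 70% of its speed; a pose out of reach is approached as far as the arm can. A call with a number of a shift or a turn outside -1 to 1 is refused whole. A call with a gripper value outside its range is refused whole. The fingers move at their own pace and stop on an object; "grip_force" is the grip in N (left out, the last holds). Time passes only in rows, so rows that do not move let the fingers close. It gives the time, the measured TCP pose, the force, the opening and the grip force at its end, in the units of the state.
- ctrl.sense(): the state, without advancing time (a new reading comes with each control period).
- ctrl.capture(name): name is "scene" or "top"; returns the picture (420x560x3 uint8, red, green, blue); there is no depth.
- ctrl.camera_info(name): a dict with "K" (3x3 intrinsics, pixels), "dist" ([k1, k2, p1, p2, k3] as OpenCV has them; the pictures are not rectified), "R" (3x3) and "t" (3): a world point X has camera coordinates R X + t. Camera axes: x right, y down, z forward; pixel columns grow to the right and rows downward; lengths in mm; the calibration is good to about 2 mm. A picture is of the moment at which its call begins. camera_info takes no time and is no camera call.
- ctrl.finish_job(): hands the job in; it is judged then, once.
The state is a dict: "time_s": time; "joints": joint angles; "dq": joint speeds; "tau": joint torques, N m; "eef_pos": TCP position; "ee_rot": TCP orientation; "force": force on the tool from outside, world axes, zero at the start; "wrist_torque": the same for the moment, N m; "grip_width": opening from 0.0 (shut) to 1.0 (fully open); "grip_force": force on a finger pad.
Only numpy, scipy, OpenCV 4.12 (cv2) and the standard library are available. Lean on these libraries where they do the work, as an engineer would, in place of code of your own. Each camera call takes 0.05 s, during which the arm holds its last target. There are 200 camera calls.

## Working session

There is one attempt and no reset: what is moved stays moved. The work goes in short steps, Python scripts to look and compute and a tool call to move; the robot and the scene stay as the last step left them, time stands still between calls to the robot, and variables do not carry over. Pictures are saved under pics/ and viewed, at most 10 in all, crops included, and the job is handed in when it is done.

Besides the shell and the picture viewer there is one more tool, called after "Emit:" in YAML: its name, and indented under it one key for each argument. arm_command: Moves the arm, as the interface text tells. Shifts and turns lie within -1 to 1; 1 stands for 120 mm of shift or pi/4 rad of turn. Its arguments: {"type":"object","properties":{"increments":{"type":"array"},"grip_force":{"type":"number"}},"required":["increments"]}

```bash
ls; mkdir -p pics
python3 - <<'E'
from rig import ctrl
import cv2,numpy as np
for n in("scene","top"):
    im=ctrl.capture(n); cv2.imwrite(f"pics/{n}0.png",im[:,:,::-1])
    c=ctrl.camera_info(n); R=np.array(c["R"]);t=np.array(c["t"]); print(n,c["K"],c["dist"],"\n",R,-R.T@t)
print(ctrl.sense())
E
```

```text
pics
scene [[527.17997018   0.         292.04127874]
 [  0.         527.17997018 212.73768265]
 [  0.           0.           1.        ]] [-0.1838099  0.         0.         0.         0.       ] 
 [[ 0.34462541  0.93871128  0.00738044]
 [ 0.81139185 -0.29391083 -0.50523231]
 [-0.47209807  0.18010432 -0.86295182]] [1270.04773808 -312.16112969 1594.76408787]
top [[442.43426203   0.         280.93101249]
 [  0.         442.43426203 203.37501329]
 [  0.           0.           1.        ]] [-0.08087798  0.          0.          0.          0.        ] 
 [[-0.02246017 -0.99974655  0.00153949]
 [-0.99920584  0.02239728 -0.03295536]
 [ 0.03291252 -0.00227845 -0.99945564]] [ 444.72480973   -6.7470086  1335.43670897]
{'time_s': 0.1, 'joints': array([ 1.05856912e+00,  3.13380423e-01,  1.49833419e+00,  8.60294040e-06,
        1.33099977e+00, -2.23408623e-01]), 'dq': array([-1.46138173e-04, -2.28125776e-03, -1.52996458e-03,  1.47993030e-05,
        2.59960194e-04, -1.02430580e-03]), 'tau': array([ 1.48791158e-03, -4.12904227e+01, -2.60145003e+01, -2.22119370e-04,
        3.06626171e-03,  2.70412369e-05]), 'eef_pos': array([149.44446183, 503.07290932, 249.50939749]), 'ee_rot': array([-2.05573271e-04,  1.43908884e-01,  9.89590783e-01, -5.21846163e-04]), 'force': array([-1.47271385, -0.02796786,  0.10805179]), 'wrist_torque': array([-0.07136127,  0.01840864,  0.06250274]), 'grip_force': 0.0, 'grip_width': 1.0019530540988881}
```

View pics/scene0.png

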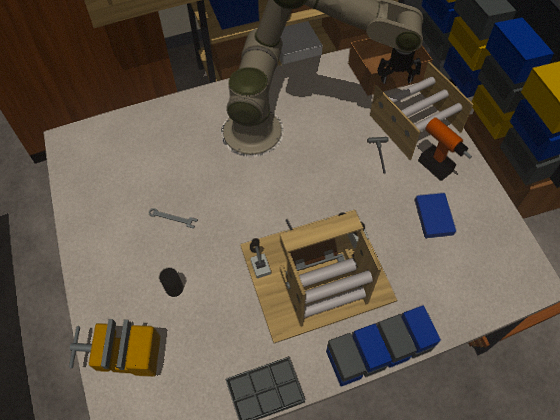

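View pics/top0.png

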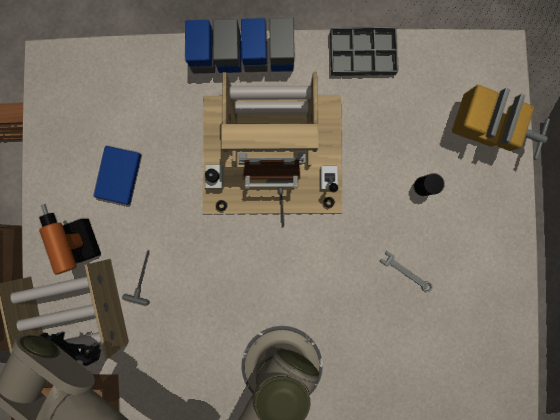

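The scene picture shows the unit at about (315,270) with a lever-like part at (258,250) on its −y side. The top picture shows the base board spanning (203–342, 95–214), with small fittings at (212,177) and (332,183). I'll enlarge both pictures.

Run:
```python
import cv2
a=cv2.imread("pics/top0.png")[90:220,195:350]; cv2.imwrite("pics/topc.png",cv2.resize(a,None,fx=4.5,fy=4.5,interpolation=cv2.INTER_CUBIC))
a=cv2.imread("pics/scene0.png")[205:345,235:400]; cv2.imwrite("pics/scenec.png",cv2.resize(a,None,fx=4.2,fy=4.2,interpolation=cv2.INTER_CUBIC))
```

```text
(no output)
```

View pics/topc.png

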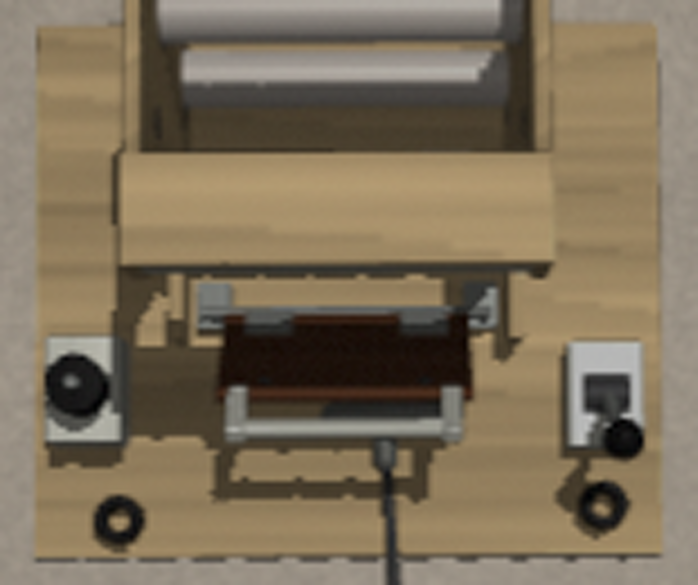

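View pics/scenec.png

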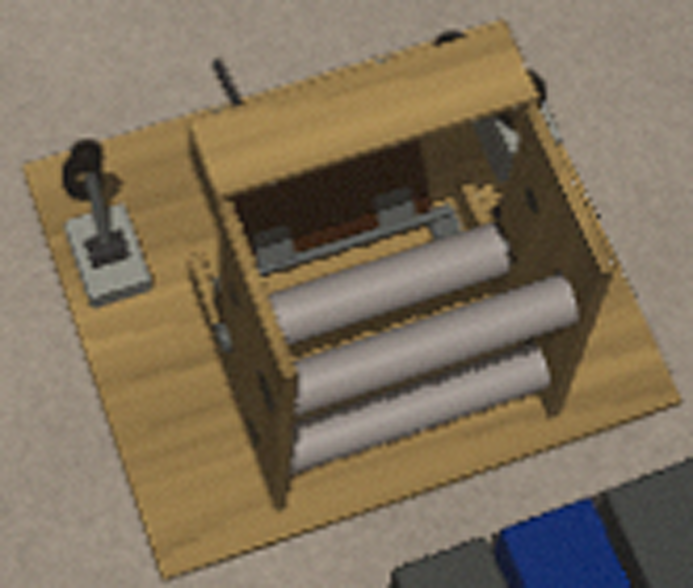

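The crops show the lever on the −y side with its ball at top-crop (622,438), and the gearmotor on the +y side. The bar lies at row ≈430 between lugs at columns 236 and 452. The base board corners are at (36,557), (662,557), (656,25) and (38,26). In the scene crop the nearest roller's axis runs from about (278,320) to (497,248). I'll fit everything together.

```bash
cat > fit.py <<'E'
from rig import ctrl
import cv2,numpy as np
from scipy.optimize import least_squares
def proj(n,P):
    c=ctrl.camera_info(n)
    r,_=cv2.Rodrigues(np.array(c["R"]))
    return cv2.projectPoints(np.array(P,float).reshape(-1,3),r,np.array(c["t"],float),np.array(c["K"]),np.array(c["dist"]))[0].reshape(-1,2)
def W(p,P):
    c,s=np.cos(p[2]),np.sin(p[2]); P=np.array(P,float)
    return np.c_[p[0]+c*P[:,0]-s*P[:,1],p[1]+s*P[:,0]+c*P[:,1],P[:,2]]
def top(c): return (np.array(c)+.5)/4.5-.5+[195,90]
def sc(c): return (np.array(c)+.5)/4.2-.5+[235,205]
E
cat > a.py <<'E'
from fit import *
T=top([(36,557),(662,557),(656,25),(38,26),(120,268),(552,265),(120,155),(552,152)])
TP=[(-160,210,12),(-160,-210,12),(200,-210,12),(200,210,12),(-10,115,295),(-10,-115,295),(50,115,295),(50,-115,295)]
S=sc([(25,163),(165,578),(680,402)]); SP=[(-160,-210,12),(200,-210,12),(200,210,12)]
r=lambda p:np.r_[(proj("top",W(p,TP))-T).ravel(),(proj("scene",W(p,SP))-S).ravel()]
f=least_squares(r,[600,0,0],x_scale=[100,100,.1]);p=f.x;print("unit",p,np.round(f.fun.reshape(-1,2),1).tolist())
def bar(a): return [(-130*np.cos(a),66,35+130*np.sin(a)),(-130*np.cos(a),-66,35+130*np.sin(a))]
g=least_squares(lambda a:(proj("top",W(p,bar(a[0])))-top([(236,430),(452,430)])).ravel(),[.75]);print("flap deg",np.degrees(g.x),g.fun)
def ball(q): return [(q[1]+100*np.sin(-.5+q[0]),-170,34+100*np.cos(-.5+q[0]))]
h=least_squares(lambda q:np.r_[(proj("top",W(p,ball(q)))-top([(622,438)])).ravel(),(proj("scene",W(p,ball(q)))-sc([(85,157)])).ravel(),.1*(q[1]+55)],[.1,-55]);print("clamp",h.x,h.fun,W(p,ball(h.x)))
k=least_squares(lambda q:(proj("scene",W(p,[(q[0],98,105),(q[0],-98,105)]))-sc([(497,248),(278,320)])).ravel(),[60]);print("roller",k.x,k.fun)
xr=k.x[0];print("home deg",np.degrees(np.pi-np.arctan2(70,xr)+0) , "final", 180-np.degrees(np.arctan2(70,xr)+np.arcsin(24/np.hypot(70,xr))),180-np.degrees(np.arctan2(70,xr)-np.arcsin(24/np.hypot(70,xr))))
E
python3 a.py
```

```text
unit [ 6.19121754e+02  1.57695788e+01 -1.79215524e-02] [[-1.0, 0.2], [0.0, -0.4], [0.0, -0.7], [-0.9, -0.3], [-0.7, -0.2], [0.4, -0.0], [-0.6, -0.2], [0.2, 0.0], [-1.6, -0.1], [-1.7, -0.3], [-0.0, -0.6]]
flap deg [49.35908015] [-0.6078688   0.12865786 -0.1266281  -0.09295834]
clamp [  0.13992502 -54.18164428] [-0.01097096 -0.12643002 -0.31181411 -0.09247104  0.08183557] [[ 526.6735277  -152.60073223  127.58704089]]
roller [72.65997807] [-0.22909212  0.49668773 -7.54002191  2.45436094]
home deg 136.06818927971025 final 122.30704055370904 149.82933800571152
```

Emit:
arm_command:
  increments:
    - {"dr": [0, 0, -0.172], "offset": [0, 0, 0], "hand": -1}
    - {"dr": [0, 0, -0.172], "offset": [0, 0, 0], "hand": -1}
    - {"dr": [0, 0, 0], "offset": [-0.19, -0.31, 0.01], "hand": -1}
    - {"dr": [0, 0, 0], "offset": [-0.19, -0.31, 0.01], "hand": -1}
    - {"dr": [0, 0, 0], "offset": [-0.19, -0.31, 0.01], "hand": -1}
    - {"dr": [0, 0, 0], "offset": [-0.19, -0.31, 0.01], "hand": -1}
    - {"dr": [0, 0, 0], "offset": [-0.19, -0.31, 0.01], "hand": -1}
    - {"dr": [0, 0, 0], "offset": [-0.19, -0.31, 0.01], "hand": -1}
  grip_force: 30

```text
time_s: 0.9
eef_pos: [282.5, 276.0, 242.6]
ee_rot: [-0.0, 0.009, 1.0, -0.0]
force: [0.4, -0.3, -0.8]
grip_width: -0.001
grip_force: 0.0
```

Emit:
arm_command:
  increments:
    - {"dr": [0, 0, 0], "offset": [-0.19, -0.31, 0.01], "hand": -1}
    - {"dr": [0, 0, 0], "offset": [-0.19, -0.31, 0.01], "hand": -1}
    - {"dr": [0, 0, 0], "offset": [-0.19, -0.31, 0.01], "hand": -1}
    - {"dr": [0, 0, 0], "offset": [-0.19, -0.31, 0.01], "hand": -1}
    - {"dr": [0, 0, 0], "offset": [-0.19, -0.31, 0.01], "hand": -1}
    - {"dr": [0, 0, 0], "offset": [-0.19, -0.31, 0.01], "hand": -1}
    - {"dr": [0, 0, 0], "offset": [-0.1, -0.16, 0.01], "hand": -1}
    - {"dr": [0, 0, 0], "offset": [0, 0, 0], "hand": -1}

```text
time_s: 1.7
eef_pos: [427.2, 30.3, 233.8]
ee_rot: [-0.0, 0.011, 1.0, -0.0]
force: [-0.1, 0.6, 1.0]
grip_width: 0.001
grip_force: 0.0
```

Emit:
arm_command:
  increments:
    - {"dr": [0, -0.16, 0], "offset": [0, 0, 0], "hand": -1}
    - {"dr": [0, -0.16, 0], "offset": [0, 0, 0], "hand": -1}
    - {"dr": [0, -0.16, 0], "offset": [0, 0, 0], "hand": -1}
    - {"dr": [0, -0.16, 0], "offset": [0, 0, 0], "hand": -1}
    - {"dr": [0, -0.16, 0], "offset": [0, 0, 0], "hand": -1}
    - {"dr": [0, -0.16, 0], "offset": [0, 0, 0], "hand": -1}
    - {"dr": [0, -0.04, 0], "offset": [0, 0, 0], "hand": -1}
    - {"dr": [0, 0, 0], "offset": [0, 0, 0], "hand": -1}

```text
time_s: 2.5
eef_pos: [425.6, 33.8, 233.8]
ee_rot: [0.378, 0.008, 0.926, -0.002]
force: [-0.5, -0.5, -0.1]
grip_width: 0.002
grip_force: 0.0
```

```bash
cat > st.py <<'E'
from fit import *
from scipy.spatial.transform import Rotation as Ro
import sys
p=[619.1,15.8,-.0179]
s=ctrl.sense(); q=s["ee_rot"]; R=Ro.from_quat([q[1],q[2],q[3],q[0]]); M=R.as_matrix()
U=Ro.from_euler("z",p[2]); u=U.inv().apply(s["eef_pos"]-[p[0],p[1],0]); Z=U.inv().apply(M[:,2])
print("t",round(s["time_s"],2),"unit TCP",u.round(1),"z axis",Z.round(3),"y axis",U.inv().apply(M[:,1]).round(3),"down deg",round(float(np.degrees(np.arcsin(-Z[2]))),1))
print("F unit",U.inv().apply(s["force"]).round(1),"grip",round(s["grip_width"],2),"j",s["joints"].round(2))
# tool offset (units of 120 mm) to a unit-frame target given as args x y z
if len(sys.argv)>3:
    d=np.array(sys.argv[1:4],float)-u; o=M.T@U.apply(d)/120; print("d mm",d.round(1),"tool offset units",o.round(3),"norm mm",round(np.linalg.norm(d),1))
E
python3 st.py -130 0 105
```

```text
t 2.5 unit TCP [-193.8   14.5  233.8] z axis [ 0.7    0.003 -0.714] y axis [-0.002  1.     0.002] down deg 45.5
F unit [-0.5 -0.6 -0.1] grip 0.0 j [-0.32 -0.21  2.29  0.62  0.37 -2.37]
d mm [  63.8  -14.5 -128.8] tool offset units [ 0.372 -0.124  1.138] norm mm 144.5
```

j6 is getting close to its limit, so I'll roll the tool half a turn, which leaves the grasp the same.

Emit:
arm_command:
  increments:
    - {"dr": [0, 0, 0.182], "offset": [0, 0, 0], "hand": -1}
    - {"dr": [0, 0, 0.182], "offset": [0, 0, 0], "hand": -1}
    - {"dr": [0, 0, 0.182], "offset": [0, 0, 0], "hand": -1}
    - {"dr": [0, 0, 0.182], "offset": [0, 0, 0], "hand": -1}
    - {"dr": [0, 0, 0.182], "offset": [0, 0, 0], "hand": -1}
    - {"dr": [0, 0, 0.182], "offset": [0, 0, 0], "hand": -1}
    - {"dr": [0, 0, 0.182], "offset": [0, 0, 0], "hand": -1}
    - {"dr": [0, 0, 0.182], "offset": [0, 0, 0], "hand": -1}

```text
time_s: 3.3
eef_pos: [426.7, 33.5, 234.6]
ee_rot: [0.319, 0.51, 0.773, 0.204]
force: [0.2, 0.0, 0.9]
grip_width: -0.0
grip_force: 0.0
```

Emit:
arm_command:
  increments:
    - {"dr": [0, 0, 0.182], "offset": [0, 0, 0], "hand": -1}
    - {"dr": [0, 0, 0.182], "offset": [0, 0, 0], "hand": -1}
    - {"dr": [0, 0, 0.182], "offset": [0, 0, 0], "hand": -1}
    - {"dr": [0, 0, 0.182], "offset": [0, 0, 0], "hand": -1}
    - {"dr": [0, 0, 0.182], "offset": [0, 0, 0], "hand": -1}
    - {"dr": [0, 0, 0.182], "offset": [0, 0, 0], "hand": -1}
    - {"dr": [0, 0, 0.182], "offset": [0, 0, 0], "hand": -1}
    - {"dr": [0, 0, 0.182], "offset": [0, 0, 0], "hand": -1}

```text
time_s: 4.1
eef_pos: [426.7, 33.4, 234.6]
ee_rot: [0.158, 0.847, 0.374, 0.344]
force: [0.3, -0.1, -0.2]
grip_width: 0.001
grip_force: 0.0
```

Emit:
arm_command:
  increments:
    - {"dr": [0, 0, 0.182], "offset": [0, 0, 0], "hand": -1}
    - {"dr": [0, 0, 0.182], "offset": [0, 0, 0], "hand": -1}
    - {"dr": [0, 0, 0.182], "offset": [0, 0, 0], "hand": -1}
    - {"dr": [0, 0, 0.182], "offset": [0, 0, 0], "hand": -1}
    - {"dr": [0, 0, 0.182], "offset": [0, 0, 0], "hand": -1}
    - {"dr": [0, 0, 0.182], "offset": [0, 0, 0], "hand": -1}
    - {"dr": [0, 0, 0], "offset": [0, 0, 0], "hand": -1}

```text
time_s: 4.8
eef_pos: [426.7, 33.4, 234.6]
ee_rot: [0.001, 0.926, -0.01, 0.378]
force: [-0.1, -0.1, 0.1]
grip_width: 0.001
grip_force: 0.0
```

```bash
python3 st.py -130 0 105
```

```text
t 4.8 unit TCP [-192.6   14.1  234.6] z axis [ 0.701  0.003 -0.714] y axis [-0.001 -1.    -0.005] down deg 45.5
F unit [-0.1 -0.1  0.1] grip 0.0 j [-0.32 -0.21  2.29  0.61  0.38  0.77]
d mm [  62.6  -14.1 -129.6] tool offset units [-0.384  0.122  1.136] norm mm 144.7
```

Emit:
arm_command:
  increments:
    - {"dr": [0, 0, 0], "offset": [-0.096, 0.03, 0.284], "hand": -1}
    - {"dr": [0, 0, 0], "offset": [-0.096, 0.03, 0.284], "hand": -1}
    - {"dr": [0, 0, 0], "offset": [-0.096, 0.03, 0.284], "hand": -1}
    - {"dr": [0, 0, 0], "offset": [-0.096, 0.03, 0.284], "hand": -1}
    - {"dr": [0, 0, 0], "offset": [0, 0, 0], "hand": -1}

```text
time_s: 5.3
eef_pos: [466.2, 30.3, 163.2]
ee_rot: [-0.009, 0.923, -0.002, 0.384]
force: [0.4, -0.2, 0.5]
grip_width: 0.004
grip_force: 0.0
```

```bash
python3 st.py -100 0 118
python3 - <<'E'
from rig import ctrl
import cv2
a=ctrl.capture("top")[90:290,195:400]; b=ctrl.capture("scene")[165:345,225:400]
f=lambda a:cv2.resize(a,(400,390),interpolation=cv2.INTER_CUBIC)
cv2.imwrite("pics/p1.png",cv2.hconcat([f(a),f(b)])[:,:,::-1])
E
```

```text
t 5.3 unit TCP [-153.2   11.8  163.2] z axis [ 0.708  0.028 -0.705] y axis [ 0.02  -1.    -0.019] down deg 44.9
F unit [ 0.4 -0.2  0.5] grip 0.0 j [-0.31  0.05  2.31  1.48  0.23 -0.11]
d mm [ 53.2 -11.8 -45.2] tool offset units [0.046 0.114 0.577] norm mm 70.8
```

View pics/p1.png

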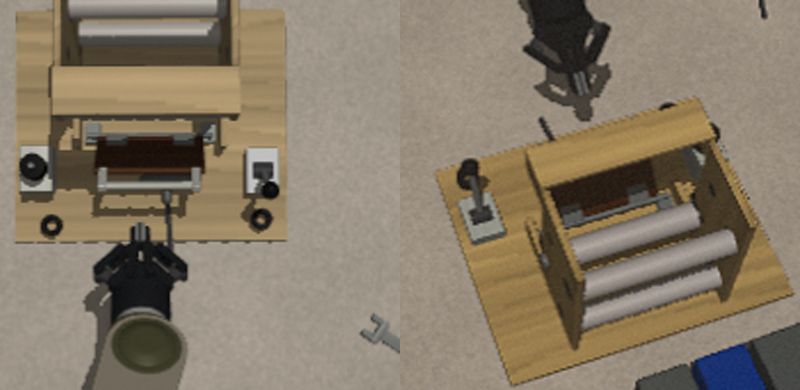

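The pictures show the gripper in front of the board, at left-half (140,235), with the bar at row ≈185 and the flap untouched. The wrist is near its singularity, so I'll continue in small steps.

Emit:
arm_command:
  increments:
    - {"dr": [0, 0, 0], "offset": [-0.03, 0.02, 0.085], "hand": -1}
    - {"dr": [0, 0, 0], "offset": [-0.03, 0.02, 0.085], "hand": -1}
    - {"dr": [0, 0, 0], "offset": [-0.03, 0.02, 0.085], "hand": -1}
    - {"dr": [0, 0, 0], "offset": [-0.03, 0.02, 0.085], "hand": -1}
    - {"dr": [0, 0, 0], "offset": [-0.03, 0.02, 0.085], "hand": -1}
    - {"dr": [0, 0, 0], "offset": [-0.03, 0.02, 0.085], "hand": -1}
    - {"dr": [0, 0, 0], "offset": [0, 0, 0], "hand": -1}

```text
time_s: 6.1
eef_pos: [494.5, 16.9, 105.9]
ee_rot: [-0.009, 0.923, -0.003, 0.385]
force: [0.4, 0.1, -0.5]
grip_width: -0.001
grip_force: 0.0
```

```bash
python3 st.py -125 0 105
```

```text
t 6.1 unit TCP [-124.6   -1.2  105.9] z axis [ 0.71   0.027 -0.704] y axis [ 0.019 -1.    -0.02 ] down deg 44.7
F unit [ 0.4  0.1 -0.5] grip -0.0 j [-0.32  0.27  2.28  2.17  0.29 -0.84]
d mm [-0.4  1.2 -0.9] tool offset units [-0.008 -0.01   0.003] norm mm 1.5
```

Emit:
arm_command:
  increments:
    - {"dr": [0, 0, 0], "offset": [0.05, 0, 0.025], "hand": -1}
    - {"dr": [0, 0, 0], "offset": [0.05, 0, 0.025], "hand": -1}
    - {"dr": [0, 0, 0], "offset": [0.05, 0, 0.025], "hand": -1}
    - {"dr": [0, 0, 0], "offset": [0.05, 0, 0.025], "hand": -1}
    - {"dr": [0, 0, 0], "offset": [0.025, 0, 0], "hand": -1}
    - {"dr": [0, 0, 0], "offset": [0.025, 0, 0], "hand": -1}
    - {"dr": [0, 0, 0], "offset": [0.025, 0, 0], "hand": -1}

```text
time_s: 6.8
eef_pos: [525.9, 16.7, 121.9]
ee_rot: [-0.009, 0.923, -0.003, 0.385]
force: [-1.2, 0.4, -3.3]
grip_width: 0.001
grip_force: 2.1
```

```bash
python3 st.py
```

```text
t 6.8 unit TCP [-93.2  -0.8 121.9] z axis [ 0.711  0.026 -0.703] y axis [ 0.019 -1.    -0.019] down deg 44.7
F unit [-1.2  0.4 -3.3] grip 0.0 j [-0.29  0.28  2.19  1.96  0.24 -0.6 ]
```

Emit:
arm_command:
  increments:
    - {"dr": [0, 0, 0], "offset": [0.046, 0, 0.008], "hand": -1}
    - {"dr": [0, 0, 0], "offset": [0.046, 0, 0.008], "hand": -1}
    - {"dr": [0, 0, 0], "offset": [0.046, 0, 0.008], "hand": -1}
    - {"dr": [0, 0, 0], "offset": [0.046, 0, 0.008], "hand": -1}

```text
time_s: 7.2
eef_pos: [543.7, 16.5, 134.5]
ee_rot: [-0.009, 0.923, -0.003, 0.385]
force: [-3.6, 0.2, -3.4]
grip_width: 0.001
grip_force: 2.0
```

Emit:
arm_command:
  increments:
    - {"dr": [0, 0, 0], "offset": [0.044, 0, 0.016], "hand": -1}
    - {"dr": [0, 0, 0], "offset": [0.044, 0, 0.016], "hand": -1}
    - {"dr": [0, 0, 0], "offset": [0.044, 0, 0.016], "hand": -1}
    - {"dr": [0, 0, 0], "offset": [0.044, 0, 0.016], "hand": -1}

```text
time_s: 7.6
eef_pos: [564.1, 16.2, 144.2]
ee_rot: [-0.009, 0.923, -0.003, 0.385]
force: [-3.5, -0.1, -2.0]
grip_width: 0.002
grip_force: 1.9
```

```bash
python3 st.py
```

```text
t 7.6 unit TCP [-55.   -0.6 144.2] z axis [ 0.71   0.026 -0.704] y axis [ 0.018 -1.    -0.018] down deg 44.7
F unit [-3.5 -0.1 -2. ] grip 0.0 j [-0.26  0.29  2.07  1.53  0.2  -0.14]
```

Emit:
arm_command:
  increments:
    - {"dr": [0, 0, 0], "offset": [0.041, 0, 0.024], "hand": -1}
    - {"dr": [0, 0, 0], "offset": [0.041, 0, 0.024], "hand": -1}
    - {"dr": [0, 0, 0], "offset": [0.041, 0, 0.024], "hand": -1}
    - {"dr": [0, 0, 0], "offset": [0.041, 0, 0.024], "hand": -1}

```text
time_s: 8.0
eef_pos: [586.2, 16.0, 150.2]
ee_rot: [-0.009, 0.923, -0.003, 0.385]
force: [-3.8, -0.9, -1.9]
grip_width: 0.003
grip_force: 1.8
```

```bash
python3 st.py -75 0 115
python3 - <<'E'
from rig import ctrl
import cv2
a=ctrl.capture("top")[90:290,195:400]; b=ctrl.capture("scene")[165:345,225:400]
f=lambda a:cv2.resize(a,(400,390),interpolation=cv2.INTER_CUBIC)
cv2.imwrite("pics/p2.png",cv2.hconcat([f(a),f(b)])[:,:,::-1])
E
```

```text
t 8.0 unit TCP [-32.9  -0.4 150.2] z axis [ 0.71   0.026 -0.704] y axis [ 0.018 -1.    -0.018] down deg 44.7
F unit [-3.8 -1.  -1.9] grip 0.0 j [-0.25  0.32  2.    1.35  0.2   0.06]
d mm [-42.1   0.4 -35.2] tool offset units [-0.455 -0.004 -0.043] norm mm 54.9
```

View pics/p2.png

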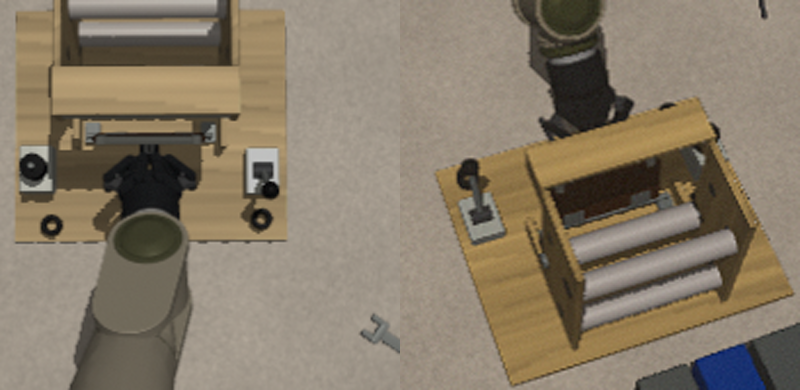

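The flap is upright at about 80°, with the bar at row 138 of the left half. I'll back off and move the fingertips down onto the plate face.

Emit:
arm_command:
  increments:
    - {"dr": [0, 0, 0], "offset": [-0.154, 0, -0.006], "hand": -1}
    - {"dr": [0, 0, 0], "offset": [-0.154, 0, -0.006], "hand": -1}
    - {"dr": [0, 0, 0], "offset": [0, 0, 0], "hand": -1}
    - {"dr": [0, 0, 0], "offset": [0.042, 0, 0.041], "hand": -1}
    - {"dr": [0, 0, 0], "offset": [0.042, 0, 0.041], "hand": -1}
    - {"dr": [0, 0, 0], "offset": [0.042, 0, 0.041], "hand": -1}
    - {"dr": [0, 0, 0], "offset": [0.042, 0, 0.041], "hand": -1}
    - {"dr": [0, 0, 0], "offset": [0.042, 0, 0.041], "hand": -1}

```text
time_s: 8.9
eef_pos: [598.6, 16.4, 128.7]
ee_rot: [-0.009, 0.923, -0.004, 0.385]
force: [-5.8, -0.5, 3.0]
grip_width: -0.001
grip_force: 2.5
```

```bash
python3 st.py -10 0 125
```

```text
t 8.9 unit TCP [-20.5   0.2 128.7] z axis [ 0.711  0.027 -0.703] y axis [ 0.018 -1.    -0.02 ] down deg 44.6
F unit [-5.8 -0.6  3. ] grip -0.0 j [-0.24  0.39  1.98  1.6   0.19 -0.18]
d mm [10.5 -0.2 -3.7] tool offset units [0.04  0.004 0.084] norm mm 11.2
```

Emit:
arm_command:
  increments:
    - {"dr": [0, 0, 0], "offset": [0.021, 0, 0.037], "hand": -1}
    - {"dr": [0, 0, 0], "offset": [0.021, 0, 0.037], "hand": -1}
    - {"dr": [0, 0, 0], "offset": [0.021, 0, 0.037], "hand": -1}
    - {"dr": [0, 0, 0], "offset": [0.021, 0, 0.037], "hand": -1}
    - {"dr": [0, 0, 0], "offset": [0.021, 0, 0.037], "hand": -1}

```text
time_s: 9.4
eef_pos: [623.1, 16.6, 120.8]
ee_rot: [-0.009, 0.923, -0.004, 0.385]
force: [-4.4, -1.5, 4.3]
grip_width: 0.003
grip_force: 2.4
```

```bash
python3 st.py 19 0 115.6
```

```text
t 9.4 unit TCP [  4.    0.8 120.8] z axis [ 0.71   0.027 -0.703] y axis [ 0.018 -1.    -0.02 ] down deg 44.7
F unit [-4.4 -1.5  4.3] grip 0.0 j [-0.23  0.44  1.92  1.55  0.18 -0.13]
d mm [15.  -0.8 -5.2] tool offset units [0.058 0.01  0.119] norm mm 15.9
```

Emit:
arm_command:
  increments:
    - {"dr": [0, 0, 0], "offset": [0.011, 0, 0.024], "hand": -1}
    - {"dr": [0, 0, 0], "offset": [0.011, 0, 0.024], "hand": -1}

```text
time_s: 9.6
eef_pos: [628.8, 16.6, 118.5]
ee_rot: [-0.009, 0.923, -0.004, 0.385]
force: [-3.0, -0.9, 3.7]
grip_width: 0.002
grip_force: 2.2
```

Emit:
arm_command:
  increments:
    - {"dr": [0, 0, 0], "offset": [0.005, 0, 0.013], "hand": -1}
    - {"dr": [0, 0, 0], "offset": [0.005, 0, 0.013], "hand": -1}

```text
time_s: 9.8
eef_pos: [631.7, 16.6, 117.1]
ee_rot: [-0.009, 0.923, -0.004, 0.385]
force: [-2.5, -0.3, 4.1]
grip_width: -0.002
grip_force: 2.1
```

Emit:
arm_command:
  increments:
    - {"dr": [0, 0, 0], "offset": [0.004, 0, 0.01], "hand": -1}
    - {"dr": [0, 0, 0], "offset": [0.004, 0, 0.01], "hand": -1}

```text
time_s: 10.0
eef_pos: [634.0, 16.6, 116.1]
ee_rot: [-0.009, 0.923, -0.004, 0.385]
force: [-2.4, -1.8, 3.6]
grip_width: -0.002
grip_force: 2.1
```

Emit:
arm_command:
  increments:
    - {"dr": [0, 0, 0], "offset": [0.004, 0, 0.008], "hand": -1}
    - {"dr": [0, 0, 0], "offset": [0.004, 0, 0.008], "hand": -1}

```text
time_s: 10.2
eef_pos: [636.0, 16.6, 115.3]
ee_rot: [-0.009, 0.923, -0.004, 0.385]
force: [-2.4, -2.7, 3.5]
grip_width: -0.001
grip_force: 2.0
```

Emit:
arm_command:
  increments:
    - {"dr": [0, 0, 0], "offset": [0.004, 0, 0.008], "hand": -1}

```text
time_s: 10.3
eef_pos: [636.9, 16.6, 114.9]
ee_rot: [-0.009, 0.923, -0.004, 0.385]
force: [-2.3, -2.0, 2.7]
grip_width: -0.003
grip_force: 2.0
```

Emit:
arm_command:
  increments:
    - {"dr": [0, 0, 0], "offset": [0.004, 0, 0.008], "hand": -1}

```text
time_s: 10.4
eef_pos: [637.9, 16.7, 114.5]
ee_rot: [-0.009, 0.923, -0.004, 0.385]
force: [-3.0, -2.8, 1.7]
grip_width: 0.003
grip_force: 2.0
```

Emit:
arm_command:
  increments:
    - {"dr": [0, 0, 0], "offset": [0.004, 0, 0.008], "hand": -1}

```text
time_s: 10.5
eef_pos: [638.9, 16.7, 114.1]
ee_rot: [-0.009, 0.923, -0.004, 0.384]
force: [-3.2, -2.3, 1.5]
grip_width: 0.002
grip_force: 1.9
```

Emit:
arm_command:
  increments:
    - {"dr": [0, 0, 0], "offset": [0.004, 0, 0.008], "hand": -1}

```text
time_s: 10.6
eef_pos: [639.8, 16.7, 113.6]
ee_rot: [-0.009, 0.923, -0.004, 0.384]
force: [-2.8, -1.9, 0.4]
grip_width: 0.001
grip_force: 1.9
```

Emit:
arm_command:
  increments:
    - {"dr": [0, 0, 0], "offset": [0.004, 0, 0.008], "hand": -1}

```text
time_s: 10.7
eef_pos: [640.8, 16.8, 113.2]
ee_rot: [-0.01, 0.923, -0.004, 0.384]
force: [-12.5, -3.4, 5.2]
grip_width: -0.003
grip_force: 6.9
```

Emit:
arm_command:
  increments:
    - {"dr": [0, 0, 0], "offset": [0.004, 0, 0.008], "hand": -1}

```text
time_s: 10.8
eef_pos: [641.1, 16.8, 113.0]
ee_rot: [-0.009, 0.923, -0.004, 0.384]
force: [-32.0, -3.3, 18.9]
grip_width: -0.002
grip_force: 18.6
```

Emit:
arm_command:
  increments:
    - {"dr": [0, 0, 0], "offset": [-0.004, 0, -0.008], "hand": -1}

```text
time_s: 10.9
eef_pos: [640.5, 16.8, 113.4]
ee_rot: [-0.009, 0.923, -0.004, 0.384]
force: [-2.5, -1.0, 0.8]
grip_width: -0.005
grip_force: 0.9
```

Emit:
arm_command:
  increments:
    - {"dr": [0, 0, 0], "offset": [0, 0, 0], "hand": -1}

```text
time_s: 11.0
eef_pos: [640.7, 17.0, 113.4]
ee_rot: [-0.01, 0.923, -0.004, 0.384]
force: [-6.1, -3.1, 1.9]
grip_width: 0.002
grip_force: 3.4
```

Emit:
arm_command:
  increments:
    - {"dr": [0, 0, 0], "offset": [0.0008, 0, 0.0016], "hand": -1}
    - {"dr": [0, 0, 0], "offset": [0, 0, 0], "hand": -1}
    - {"dr": [0, 0, 0], "offset": [0, 0, 0], "hand": -1}

```text
time_s: 11.3
eef_pos: [640.8, 17.0, 113.3]
ee_rot: [-0.01, 0.923, -0.004, 0.384]
force: [-9.9, -1.9, 5.0]
grip_width: -0.0
grip_force: 5.5
```

Emit:
arm_command:
  increments:
    - {"dr": [0, 0, 0], "offset": [0, 0, 0], "hand": -1}
    - {"dr": [0, 0, 0], "offset": [0, 0, 0], "hand": -1}

```text
time_s: 11.5
eef_pos: [640.8, 16.9, 113.4]
ee_rot: [-0.01, 0.923, -0.004, 0.384]
force: [-10.2, -2.2, 4.6]
grip_width: 0.003
grip_force: 5.5
```

Emit:
arm_command:
  increments:
    - {"dr": [0, 0, 0], "offset": [0.0003, 0, 0.0007], "hand": -1}
    - {"dr": [0, 0, 0], "offset": [0, 0, 0], "hand": -1}
    - {"dr": [0, 0, 0], "offset": [0, 0, 0], "hand": -1}
    - {"dr": [0, 0, 0], "offset": [0, 0, 0], "hand": -1}
    - {"dr": [0, 0, 0], "offset": [0, 0, 0], "hand": -1}
    - {"dr": [0, 0, 0], "offset": [0, 0, 0], "hand": -1}
    - {"dr": [0, 0, 0], "offset": [0, 0, 0], "hand": -1}
    - {"dr": [0, 0, 0], "offset": [0, 0, 0], "hand": -1}

```text
time_s: 12.3
eef_pos: [640.8, 17.0, 113.3]
ee_rot: [-0.01, 0.923, -0.004, 0.384]
force: [-10.9, -2.2, 5.9]
grip_width: -0.001
grip_force: 6.2
```

Emit:
arm_command:
  increments:
    - {"dr": [0, 0, 0], "offset": [0, 0, 0], "hand": -1}
    - {"dr": [0, 0, 0], "offset": [0, 0, 0], "hand": -1}
    - {"dr": [0, 0, 0], "offset": [0, 0, 0], "hand": -1}
    - {"dr": [0, 0, 0], "offset": [0, 0, 0], "hand": -1}
    - {"dr": [0, 0, 0], "offset": [0, 0, 0], "hand": -1}
    - {"dr": [0, 0, 0], "offset": [0, 0, 0], "hand": -1}
    - {"dr": [0, 0, 0], "offset": [0, 0, 0], "hand": -1}
    - {"dr": [0, 0, 0], "offset": [0, 0, 0], "hand": -1}

```text
time_s: 13.1
eef_pos: [640.8, 17.0, 113.3]
ee_rot: [-0.01, 0.923, -0.004, 0.384]
force: [-11.7, -1.5, 6.0]
grip_width: 0.0
grip_force: 6.2
```

```bash
python3 st.py -120 0 240
```

```text
t 13.1 unit TCP [ 21.7   1.5 113.3] z axis [ 0.709  0.028 -0.704] y axis [ 0.018 -1.    -0.02 ] down deg 44.8
F unit [-11.6  -1.7   6. ] grip 0.0 j [-0.22  0.49  1.87  1.52  0.17 -0.09]
d mm [-141.7   -1.5  126.7] tool offset units [-0.083 -0.031 -1.581] norm mm 190.0
```

Held home at about 11–13 N for two seconds. Next I'll withdraw and go to the lever.

Emit:
arm_command:
  increments:
    - {"dr": [0, 0, 0], "offset": [-0.01, 0, -0.04], "hand": -1}
    - {"dr": [0, 0, 0], "offset": [-0.015, 0, -0.25], "hand": -1}
    - {"dr": [0, 0, 0], "offset": [-0.015, 0, -0.32], "hand": -1}
    - {"dr": [0, 0, 0], "offset": [-0.015, 0, -0.32], "hand": -1}
    - {"dr": [0, 0, 0], "offset": [-0.015, 0, -0.32], "hand": -1}
    - {"dr": [0, 0, 0], "offset": [-0.015, 0, -0.32], "hand": -1}
    - {"dr": [0, 0, 0], "offset": [0, 0, 0], "hand": -1}

```text
time_s: 13.8
eef_pos: [499.2, 14.5, 242.5]
ee_rot: [-0.009, 0.922, -0.003, 0.387]
force: [-0.7, 0.0, -0.2]
grip_width: -0.001
grip_force: 0.0
```

Emit:
arm_command:
  increments:
    - {"dr": [0, -0.16, 0], "offset": [0, 0, 0], "hand": -1}
    - {"dr": [0, -0.16, 0], "offset": [0, 0, 0], "hand": -1}
    - {"dr": [0, -0.16, 0], "offset": [0, 0, 0], "hand": -1}
    - {"dr": [0, -0.16, 0], "offset": [0, 0, 0], "hand": -1}
    - {"dr": [0, 0, 0], "offset": [0, 0, 0], "hand": -1}

```text
time_s: 14.3
eef_pos: [502.9, 16.2, 238.8]
ee_rot: [-0.014, 0.987, 0.002, 0.16]
force: [0.6, 0.3, -0.2]
grip_width: 0.003
grip_force: 0.0
```

```bash
python3 st.py -150 -177 220
python3 - <<'E'
from rig import ctrl
import cv2
a=ctrl.capture("top")[90:290,195:400]; b=ctrl.capture("scene")[165:345,225:400]
f=lambda a:cv2.resize(a,(400,390),interpolation=cv2.INTER_CUBIC)
cv2.imwrite("pics/p3.png",cv2.hconcat([f(a),f(b)])[:,:,::-1])
E
```

```text
t 14.3 unit TCP [-116.2   -1.7  238.8] z axis [ 0.316  0.033 -0.948] y axis [ 0.027 -0.999 -0.026] down deg 71.5
F unit [ 0.6  0.3 -0.2] grip 0.0 j [-0.25  0.12  1.8   0.13  0.92  1.25]
d mm [ -33.8 -175.3  -18.8] tool offset units [-0.342  1.457  0.011] norm mm 179.6
```

View pics/p3.png

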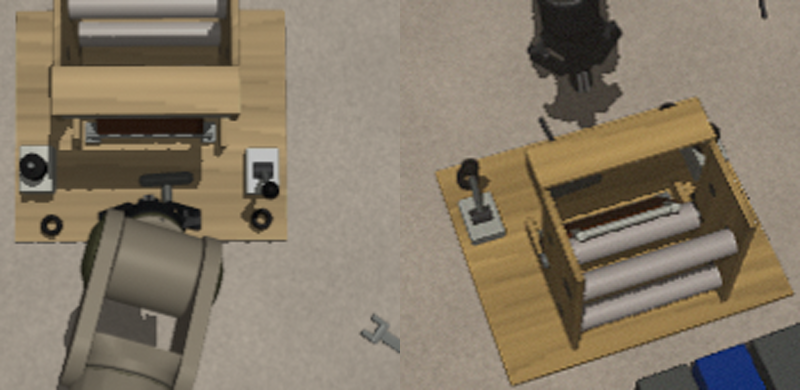

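The flap is resting against the roller: the bar lies just over it at right-half (630,220). The lever is untouched, with its ball at left-half (270,190).

Emit:
arm_command:
  increments:
    - {"dr": [0, 0, 0], "offset": [-0.07, 0.291, 0.002], "hand": -1}
    - {"dr": [0, 0, 0], "offset": [-0.07, 0.291, 0.002], "hand": -1}
    - {"dr": [0, 0, 0], "offset": [-0.07, 0.291, 0.002], "hand": -1}
    - {"dr": [0, 0, 0], "offset": [-0.07, 0.291, 0.002], "hand": -1}
    - {"dr": [0, 0, 0], "offset": [-0.07, 0.291, 0.002], "hand": -1}
    - {"dr": [0, 0, 0], "offset": [0, 0, 0], "hand": -1}

```text
time_s: 15.0
eef_pos: [461.7, -161.2, 219.0]
ee_rot: [-0.013, 0.987, -0.001, 0.162]
force: [0.4, 0.4, 0.3]
grip_width: 0.001
grip_force: 0.0
```

```bash
python3 st.py -140 -177 125
```

```text
t 15.0 unit TCP [-154.2 -179.8  219. ] z axis [ 0.318  0.031 -0.948] y axis [ 0.021 -0.999 -0.025] down deg 71.4
F unit [0.4 0.4 0.3] grip 0.0 j [-0.69  0.13  1.85  0.28  0.94  0.74]
d mm [ 14.2   2.8 -94. ] tool offset units [-0.138 -0.001  0.78 ] norm mm 95.1
```

Emit:
arm_command:
  increments:
    - {"dr": [0, 0, 0], "offset": [-0.046, 0, 0.26], "hand": -1}
    - {"dr": [0, 0, 0], "offset": [-0.046, 0, 0.26], "hand": -1}
    - {"dr": [0, 0, 0], "offset": [-0.046, 0, 0.26], "hand": -1}
    - {"dr": [0, 0, 0], "offset": [0, 0, 0], "hand": -1}
    - {"dr": [0, 0, 0], "offset": [0.07, 0, 0.023], "hand": -1}
    - {"dr": [0, 0, 0], "offset": [0.07, 0, 0.023], "hand": -1}
    - {"dr": [0, 0, 0], "offset": [0.05, 0, 0.017], "hand": -1}
    - {"dr": [0, 0, 0], "offset": [0.05, 0, 0.017], "hand": -1}

```text
time_s: 15.8
eef_pos: [508.1, -155.8, 127.1]
ee_rot: [-0.013, 0.987, 0.002, 0.162]
force: [-0.8, 0.1, 0.2]
grip_width: -0.002
grip_force: 0.4
```

```bash
python3 st.py -45 -177 127
```

```text
t 15.8 unit TCP [-107.9 -173.6  127.1] z axis [ 0.318  0.031 -0.947] y axis [ 0.025 -0.999 -0.025] down deg 71.3
F unit [-0.8  0.1  0.2] grip -0.0 j [-0.61  0.34  1.85  0.32  0.72  0.74]
d mm [62.9 -3.4 -0.1] tool offset units [0.496 0.042 0.167] norm mm 63.0
```

Emit:
arm_command:
  increments:
    - {"dr": [0, 0, 0], "offset": [0.041, 0.004, 0.014], "hand": -1}
    - {"dr": [0, 0, 0], "offset": [0.041, 0.004, 0.014], "hand": -1}
    - {"dr": [0, 0, 0], "offset": [0.041, 0.004, 0.014], "hand": -1}
    - {"dr": [0, 0, 0], "offset": [0.041, 0.004, 0.014], "hand": -1}
    - {"dr": [0, 0, 0], "offset": [0.041, 0.004, 0.014], "hand": -1}
    - {"dr": [0, 0, 0], "offset": [0.041, 0.004, 0.014], "hand": -1}

```text
time_s: 16.4
eef_pos: [538.9, -158.4, 125.9]
ee_rot: [-0.013, 0.987, 0.001, 0.161]
force: [-0.8, -0.2, -0.2]
grip_width: 0.001
grip_force: 0.3
```

Emit:
arm_command:
  increments:
    - {"dr": [0, 0, 0], "offset": [0.041, 0.004, 0.014], "hand": -1}
    - {"dr": [0, 0, 0], "offset": [0.041, 0.004, 0.014], "hand": -1}
    - {"dr": [0, 0, 0], "offset": [0.041, 0.004, 0.014], "hand": -1}
    - {"dr": [0, 0, 0], "offset": [0.041, 0.004, 0.014], "hand": -1}

```text
time_s: 16.8
eef_pos: [559.6, -160.1, 125.6]
ee_rot: [-0.013, 0.987, 0.001, 0.161]
force: [-1.0, 0.4, -0.0]
grip_width: 0.0
grip_force: 0.4
```

```bash
python3 st.py -36 -177 122
```

```text
t 16.8 unit TCP [ -56.3 -177.   125.6] z axis [ 0.317  0.032 -0.948] y axis [ 0.025 -0.999 -0.026] down deg 71.4
F unit [-1.   0.4 -0. ] grip 0.0 j [-0.56  0.44  1.71  0.28  0.75  0.82]
d mm [20.3 -0.  -3.6] tool offset units [0.151 0.005 0.082] norm mm 20.6
```

Emit:
arm_command:
  increments:
    - {"dr": [0, 0, 0], "offset": [0.03, 0, 0.016], "hand": -1}
    - {"dr": [0, 0, 0], "offset": [0.03, 0, 0.016], "hand": -1}
    - {"dr": [0, 0, 0], "offset": [0.03, 0, 0.016], "hand": -1}
    - {"dr": [0, 0, 0], "offset": [0.016, 0, 0.006], "hand": -1}

```text
time_s: 17.2
eef_pos: [573.6, -160.0, 123.5]
ee_rot: [-0.013, 0.987, 0.002, 0.161]
force: [-1.3, -0.8, -0.0]
grip_width: 0.001
grip_force: 0.3
```

Emit:
arm_command:
  increments:
    - {"dr": [0, 0, 0], "offset": [0.016, 0, 0.006], "hand": -1}
    - {"dr": [0, 0, 0], "offset": [0.01, 0, 0.004], "hand": -1}

```text
time_s: 17.4
eef_pos: [576.8, -160.0, 123.5]
ee_rot: [-0.013, 0.987, 0.001, 0.161]
force: [-0.2, -0.3, -0.3]
grip_width: -0.001
grip_force: 0.3
```

Emit:
arm_command:
  increments:
    - {"dr": [0, 0, 0], "offset": [0.01, 0, 0.004], "hand": -1}

```text
time_s: 17.5
eef_pos: [578.0, -159.9, 123.4]
ee_rot: [-0.013, 0.987, 0.001, 0.161]
force: [-1.3, -0.6, -0.6]
grip_width: 0.0
grip_force: 0.3
```

```bash
python3 st.py
```

```text
t 17.5 unit TCP [ -37.9 -176.5  123.4] z axis [ 0.317  0.032 -0.948] y axis [ 0.025 -0.999 -0.026] down deg 71.4
F unit [-1.3 -0.6 -0.6] grip 0.0 j [-0.54  0.47  1.66  0.27  0.76  0.85]
```

Now 1 mm steps until the lever's stop shows in the force.

Emit:
arm_command:
  increments:
    - {"dr": [0, 0, 0], "offset": [0.009, 0, 0.004], "hand": -1}
    - {"dr": [0, 0, 0], "offset": [0.009, 0, 0.004], "hand": -1}

```text
time_s: 17.7
eef_pos: [580.4, -160.0, 123.2]
ee_rot: [-0.013, 0.987, 0.001, 0.161]
force: [-0.2, -0.2, -0.2]
grip_width: -0.003
grip_force: 0.3
```

Emit:
arm_command:
  increments:
    - {"dr": [0, 0, 0], "offset": [0.009, 0, 0.004], "hand": -1}
    - {"dr": [0, 0, 0], "offset": [0.009, 0, 0.004], "hand": -1}

```text
time_s: 17.9
eef_pos: [582.8, -160.0, 123.0]
ee_rot: [-0.013, 0.987, 0.001, 0.161]
force: [-0.8, 0.7, -0.9]
grip_width: -0.003
grip_force: 0.3
```

Emit:
arm_command:
  increments:
    - {"dr": [0, 0, 0], "offset": [0.008, 0, 0.004], "hand": -1}

```text
time_s: 18.0
eef_pos: [583.9, -159.9, 122.8]
ee_rot: [-0.013, 0.987, 0.001, 0.161]
force: [-1.4, -0.8, -0.1]
grip_width: 0.002
grip_force: 0.3
```

Emit:
arm_command:
  increments:
    - {"dr": [0, 0, 0], "offset": [0.008, 0, 0.004], "hand": -1}

```text
time_s: 18.1
eef_pos: [584.9, -159.9, 122.6]
ee_rot: [-0.013, 0.987, 0.001, 0.161]
force: [-2.8, 0.2, 0.5]
grip_width: -0.003
grip_force: 1.6
```

Emit:
arm_command:
  increments:
    - {"dr": [0, 0, 0], "offset": [0.005, 0, 0.002], "hand": -1}

```text
time_s: 18.2
eef_pos: [585.1, -159.9, 122.5]
ee_rot: [-0.013, 0.987, 0.002, 0.16]
force: [-6.6, -0.8, 2.1]
grip_width: 0.001
grip_force: 3.5
```

Emit:
arm_command:
  increments:
    - {"dr": [0, 0, 0], "offset": [0.003, 0, 0.001], "hand": -1}
    - {"dr": [0, 0, 0], "offset": [0, 0, 0], "hand": -1}

```text
time_s: 18.4
eef_pos: [585.2, -159.9, 122.4]
ee_rot: [-0.013, 0.987, 0.002, 0.16]
force: [-7.5, -1.1, 2.9]
grip_width: 0.004
grip_force: 3.8
```

Emit:
arm_command:
  increments:
    - {"dr": [0, 0, 0], "offset": [0.004, 0, 0.002], "hand": -1}
    - {"dr": [0, 0, 0], "offset": [0, 0, 0], "hand": -1}

```text
time_s: 18.6
eef_pos: [585.5, -159.9, 122.3]
ee_rot: [-0.013, 0.987, 0.002, 0.16]
force: [-9.2, -0.2, 3.6]
grip_width: -0.001
grip_force: 5.4
```

Emit:
arm_command:
  increments:
    - {"dr": [0, 0, 0], "offset": [-0.2, 0, -0.07], "hand": -1}
    - {"dr": [0, 0, 0], "offset": [-0.35, 0, -0.12], "hand": -1}
    - {"dr": [0, 0, 0], "offset": [-0.35, 0, -0.12], "hand": -1}
    - {"dr": [0, 0, 0], "offset": [-0.35, 0, -0.2], "hand": -1}
    - {"dr": [0, 0, 0], "offset": [0, 0, -0.4], "hand": -1}
    - {"dr": [0, 0, 0], "offset": [0, 0, -0.4], "hand": -1}
    - {"dr": [0, 0, 0], "offset": [0, 0, 0], "hand": -1}

```text
time_s: 19.3
eef_pos: [394.8, -165.5, 229.5]
ee_rot: [-0.009, 0.986, 0.001, 0.165]
force: [0.7, -0.5, 0.4]
grip_width: 0.0
grip_force: 0.0
```

```bash
python3 st.py
python3 - <<'E'
from rig import ctrl
import cv2
a=ctrl.capture("top")[90:290,195:400]; b=ctrl.capture("scene")[165:345,225:400]
f=lambda a:cv2.resize(a,(400,390),interpolation=cv2.INTER_CUBIC)
cv2.imwrite("pics/p4.png",cv2.hconcat([f(a),f(b)])[:,:,::-1])
E
```

```text
t 19.3 unit TCP [-221.  -185.3  229.5] z axis [ 0.325  0.024 -0.946] y axis [ 0.024 -1.    -0.017] down deg 71.0
F unit [ 0.7 -0.5  0.4] grip 0.0 j [-0.82 -0.03  1.99  0.3   0.99  0.6 ]
```

View pics/p4.png

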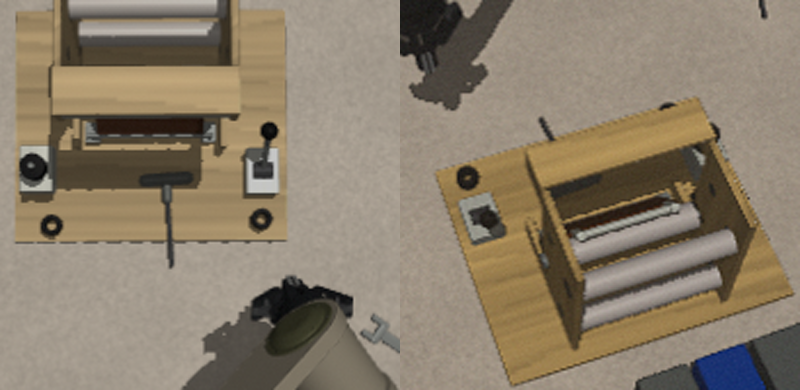

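The lever is fully over, with its ball at left-half (268,131). The flap still rests on the roller, and the spacers and hex key have not moved.

```bash
python3 -c "
from rig import ctrl
print(ctrl.finish_job())"
```

```text
the job is handed in; nothing more can be done
None
```

The flap is folded home against the nearest roller and was held there for about 2 s at 11–13 N (a brief peak of about 37 N on first contact), then the clamp lever was thrown fully over to its stop; the job was handed in at about 19 s, no loose part had moved in the last pictures, and no verdict was returned.

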